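Put the workshop stationery back in its racks and swap out the odd pen

ROBOT

A 7-joint arm with a two-finger parallel gripper is mounted at the origin on a cart in front of the work surface, level with it; the furniture and walls round the work are solid. World frame = base frame: x ahead of the robot, y to its left, z up, the work surface at z = 0. Lengths are in m, angles in rad, forces in N, time in s.
With the tool pointing down it reaches from about 0.425 to 0.875 m from the base axis. Payload 4.7 kg.
Tool frame: the origin (TCP) lies at the very end of the fingers, on their centre line; the grasp point (between the pads) lies 19 mm behind it; z points along the fingers, y is the direction in which the jaws open and shut (so a half turn about z gives the same grasp; the last joint's range is limited). The gripper opens to 87 mm and grips with 3 to 60 N. Pads are 19 mm wide; open, the fingers measure 117 mm over their backs; the gripper's body (75 mm by 190 mm) begins 51 mm behind the grasp point.
Start: joints at [-1.325, 0.321, -0.07, 1.45, 0.023, 1.371, -0.057], TCP at [0.149, 0.633, 0.189] pointing down, gripper open.
Joint ranges: [-2.86, 2.86], [-0.3, 2.09], [-1.38, 1.24], [0.06, 2.45], [-1.56, 4.7], [0.09, 2.05], [-2.69, 2.69]. Speed limits (rad/s): [2.57, 2.57, 3.14, 3.14, 3.14, 3.14, 3.14].

INTERFACE

Orientations are given as a rotation vector (axis times angle).
In Python, from bench import * gives the robot as it stands.
- The arm moves only by the shell command python3 -m jog 'ROWS' [OPENING] [FORCE]. ROWS is JSON, a list of rows, each a list of 4 numbers: the shift along the world's x, y, z in mm, then the turn about the world's z in rad. In form: [[x, y, z, twist], ...]. A call has exactly 8 rows; each row is the pose to reach, as a shift and turn from the pose commanded when the call began; what a row does not reach only later rows make up. A row lasts 1/8 s, in which the tool goes at most 62.5 mm and 10.7 degrees, less where a joint would pass 70% of its speed; a pose out of reach is approached as far as the arm can. A call with a gripper value outside its range is refused whole. OPENING is the opening, from -1 (shut) to 1 (fully open), set as the call begins (- or left out, the last holds). The fingers move at their own pace and stop on an object; FORCE is the grip in N (left out, the last holds). Time passes only in rows, so rows that repeat a pose let the fingers close, or fill a call up. It gives the time, the measured TCP pose, the force and the opening at its end, in the units of the state.
- get_state(): the state, without advancing time (a new reading comes with each control period).
- get_image(name): name is "scene" or "top"; returns a dict with "image" (400x640x3 uint8, red, green, blue), "fx", "fy", "cx", "cy" (pixels), "position" and "rotation" of the camera in the world. Camera axes: x right, y down, z forward; pixel columns grow to the right and rows downward; lengths in m; the calibration is good to about 2 mm. A picture is of the moment at which its call begins. There is no depth.
- close_job(): hands the job in, once; it reports no verdict.
The state is a dict: "time": time; "joint_positions": joint angles; "qd": joint speeds; "joint_torque": joint torques, N m; "position": TCP position; "tool_rot": TCP orientation; "ft_force": force on the tool from outside, world axes, zero at the start; "torque": the same for the moment, N m; "grip_width": opening from 0.0 (shut) to 1.0 (fully open).
Only numpy, scipy, OpenCV 4.12 (cv2) and the standard library are available. Lean on these libraries where they do the work, as an engineer would, in place of code of your own. Each camera call takes 0.05 s, during which the arm holds its last target. There are 200 camera calls.

TASK

Get the stationery ready for the next workshop. A ball pen has been left in the marker rack: move it to the free groove of the pen rack, and lay the marker that is loose on the table in the groove the pen leaves, without displacing the two markers already in the rack. Stand the loose glue stick upright in the empty well of the glue-stick block, and lay the loose eraser flat in the empty bay of the eraser tray.

Things in the scene. Friction and masses are not known exactly. Their poses are not given: they have to be found in the camera images.
- marker_rack: Fixed wooden pen rest, three grooves: two markers and the pen lie in it. 106 (own x) x 206 (y) x 38 mm. Origin: centre of underside, z up. Two cross rails 12 mm thick at own x = -40, +40 mm, open between them down to a 5 mm base plate. Flat groove floors 26 mm above the table, 28 mm wide, at own y = -64, 0, +64 mm, between rounded humps. Things lie along own x, across both rails, middle at x = 0.
- pen_rack: Fixed wooden pen rest with two grooves only, for ball pens, else built as the marker rack (same rails, floors 26 mm above the table). 106 (own x) x 142 (y) x 38 mm. Origin: centre of underside, z up. The groove at own y = +32 mm holds a pen that is fixed there; the groove at own y = -32 mm is free. A pen lies along own x, across both rails, middle at x = 0.
- glue_block: Fixed wooden block with two round wells for glue sticks, 150 (own x) x 76 (y) x 42 mm. Origin: centre of underside, z up. Wells 45 mm wide, floor 5 mm above the table. The well at own x = +36 mm, y = 0 holds a glue stick fixed there (top 97 mm above the table); the well at own x = -36 mm, y = 0 is empty. Fingers closing along own y have most room.
- eraser_tray: Fixed low wooden tray, two bays, 95 (own x) x 165 (y) mm. Origin: centre of underside, z up. Walls 5 mm thick, 16 mm high, inner floor 5 mm above the table, divider at own y = 0. The bay centred at own y = +40 mm holds an eraser fixed there; the bay centred at own x = 0, y = -40 mm is empty, inside 85 (x) x 75 (y) mm: open the fingers only partly in it.
- pen: The misplaced ball pen: thin, all black, 145 mm long (own y), 12 mm wide (own x), 9 mm high, 12 g. It lies in one of the three grooves of the marker rack at the start. Origin: middle of its length, on its underside (the side that is down at the start).
- marker_new: The loose marker, lying on the table at the start: white body with black cap and black tail, round, 131 mm long (own y), 18 mm thick, 20 g; a small clip on the cap is look only. Origin: middle of its length, on its underside (the side that is down at the start), 9 mm from its axis. It can roll.
- marker_a: One of two markers, the same kind and size as the loose one, that already lie in the marker rack. It stays there.
- marker_b: The other marker that already lies in the marker rack. It stays there.
- glue_stick: The loose glue stick, standing on the table: white tube with dark cap, round, 28 mm thick, 92 mm high, 40 g. Origin: centre of its foot, z up. Can be held round the upper half.
- eraser: The loose eraser, lying flat on the table: white with a green card sleeve, 50 mm long (own y), 22 mm wide (own x), 12 mm high, 25 g. Origin: centre of its underside, z up.
Things that resemble listed ones, but are neither listed nor needed, are in the scene too. What is meant by the eraser is not brown, and is the smaller of those in its own colour.

How it is judged:
At the end, for the whole second after the job is handed in: Pen in the pen rack's free groove, loose marker in the groove the pen left (both across both rails, within 21 mm of the groove line, 22 mm lengthwise), stored markers still in their rack, glue stick upright on the empty well's floor, eraser flat in the empty bay, all at rest (y of pen in the frame of pen_rack between -0.053 and -0.011 m and x of pen in the frame of pen_rack between -0.022 and 0.022 m and z of pen in the frame of pen_rack between 0.019 and 0.049 m and angle between the y axis of pen and the x axis of pen_rack, either way round below 0.3 rad and (y of marker_new in the frame of marker_rack between -0.085 and -0.043 m or y of marker_new in the frame of marker_rack between -0.021 and 0.021 m or y of marker_new in the frame of marker_rack between 0.043 and 0.085 m) and x of marker_new in the frame of marker_rack between -0.022 and 0.022 m and z of marker_new in the frame of marker_rack between 0.019 and 0.049 m and angle between the y axis of each of marker_new, marker_a, marker_b and the x axis of marker_rack, either way round below 0.3 rad and (y of marker_a in the frame of marker_rack between -0.085 and -0.043 m or y of marker_a in the frame of marker_rack between -0.021 and 0.021 m or y of marker_a in the frame of marker_rack between 0.043 and 0.085 m) and x of marker_a in the frame of marker_rack between -0.022 and 0.022 m and z of marker_a in the frame of marker_rack between 0.019 and 0.049 m and (y of marker_b in the frame of marker_rack between -0.085 and -0.043 m or y of marker_b in the frame of marker_rack between -0.021 and 0.021 m or y of marker_b in the frame of marker_rack between 0.043 and 0.085 m) and x of marker_b in the frame of marker_rack between -0.022 and 0.022 m and z of marker_b in the frame of marker_rack between 0.019 and 0.049 m and x of glue_stick in the frame of glue_block between -0.049 and -0.023 m and y of glue_stick in the frame of glue_block between -0.013 and 0.013 m and z of glue_stick in the frame of glue_block between -0.001 and 0.011 m and angle between each of glue_stick, eraser's own z axis and vertical below 0.15 rad and x of eraser in the frame of eraser_tray between -0.033 and 0.033 m and y of eraser in the frame of eraser_tray between -0.069 and -0.011 m and z of eraser in the frame of eraser_tray between 0.001 and 0.009 m and linear speed of each of pen, marker_new, glue_stick, eraser, marker_a, marker_b below 0.02 m/s and horizontal distance between marker_new and marker_a above 0.04 m and horizontal distance between marker_new and marker_b above 0.04 m); the robot touches nothing.
It fails at once if a marker that was already in the rack is displaced by more than 25 mm (distance of any of marker_a, marker_b from where it was at the start of the episode above 0.025 m).
It also fails if it takes over 112 s, if anything falls off the work surface, if the arm or the gripper's body presses on something with over 40 N, if the wrist force passes 120 N, or if a joint passes its speed limit or range.

## Working session

There is one attempt and no reset: what is moved stays moved. The work goes in short steps, Python scripts to look and compute and a shell command to move; the robot and the scene stay as the last step left them, time stands still between calls to the robot, and variables do not carry over. Pictures are saved under pics/ and viewed, about 12 in all and at most 16, crops included, and the job is handed in when it is done.

```bash
ls; mkdir -p pics
python3 - <<'E'
from bench import *
import cv2,numpy as np
s=get_state();print({k:np.round(v,3) for k,v in s.items()})
for n in("top","scene"):
    d=get_image(n);cv2.imwrite(f"pics/{n}0.png",cv2.cvtColor(d["image"],cv2.COLOR_RGB2BGR))
    print(n,d["fx"],d["fy"],d["cx"],d["cy"],d["position"],np.array(d["rotation"]).round(4).tolist())
E
```

```text
pics
{'time': np.float64(0.0), 'joint_positions': array([-1.325,  0.322, -0.07 ,  1.452,  0.023,  1.371, -0.057]), 'qd': array([ 0.   ,  0.001,  0.002, -0.   ,  0.001,  0.   , -0.001]), 'joint_torque': array([ 1.0000e-03, -4.9129e+01, -4.0400e-01, -3.1253e+01, -6.4000e-02,
        4.4000e-02,  0.0000e+00]), 'position': array([0.149, 0.632, 0.188]), 'tool_rot': array([-3.63e-01, -3.12e+00,  3.00e-03]), 'ft_force': array([-0.498,  0.187, -0.446]), 'torque': array([ 0.035,  0.035, -0.019]), 'grip_width': np.float64(0.999)}
top 364.5272541324344 364.5272541324344 326.84092212944984 199.4625347383712 [ 0.45845042 -0.03897309  1.10881668] [-2.2153, 2.183, -0.0136]
scene 437.5515261187391 437.5515261187391 316.2152584997388 196.70964433580693 [-0.07570878 -0.74069887  1.02588085] [-2.2715, 0.8117, -0.331]
```

Run:
```python
import cv2
i=cv2.imread("pics/top0.png");cv2.imwrite("pics/top0b.png",cv2.resize(i,(800,500),interpolation=cv2.INTER_CUBIC))
```

```text
(no output)
```

View pics/top0.png

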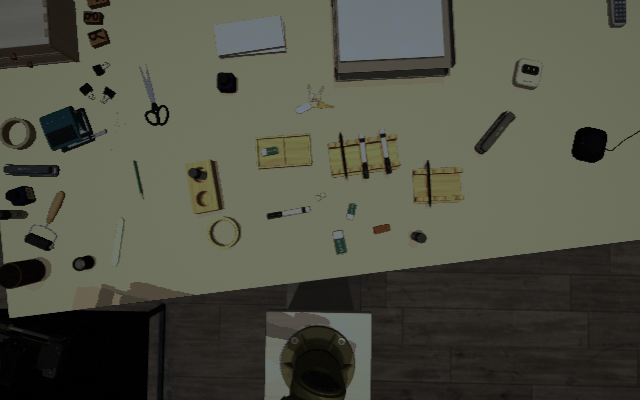

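View pics/scene0.png

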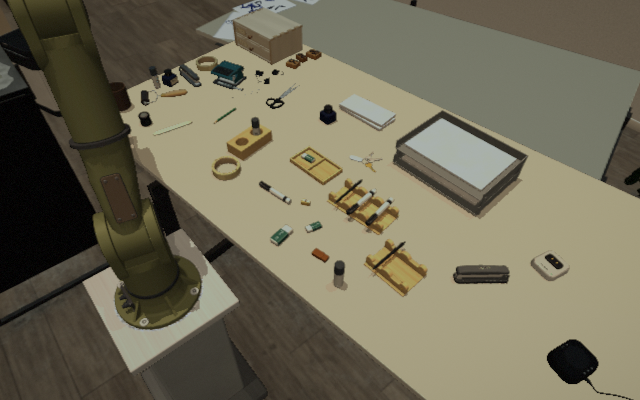

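The top view (image up = +x, left = +y) shows these objects:
- marker rack at (364,157), with the pen in its left groove
- pen rack at (438,185), right groove free
- glue block at (203,187)
- eraser tray at (284,151)
- loose marker at (289,212)
- small green eraser at (351,211), larger one at (340,242)
- glue stick at (418,237)

Next I'll zoom in and measure.

```bash
cat > h.py <<'E'
import numpy as np,cv2
from bench import *
from scipy.spatial.transform import Rotation as R
def snap(n,f):
    d=get_image(n);im=cv2.cvtColor(d["image"],cv2.COLOR_RGB2BGR);cv2.imwrite(f,im);d["bgr"]=im;return d
def ray(d,uv,z):
    uv=np.atleast_2d(np.array(uv,float))
    v=np.c_[(uv[:,0]-d["cx"])/d["fx"],(uv[:,1]-d["cy"])/d["fy"],np.ones(len(uv))]
    Rm=np.array(d["rotation"]);Rm=R.from_rotvec(Rm).as_matrix() if Rm.size==3 else Rm
    w=v@Rm.T;p=np.array(d["position"])
    return p+w*((z-p[2])/w[:,2])[:,None]
def proj(d,P):
    P=np.atleast_2d(P);Rm=R.from_rotvec(d["rotation"]).as_matrix()
    c=(P-np.array(d["position"]))@Rm
    return np.c_[d["fx"]*c[:,0]/c[:,2]+d["cx"],d["fy"]*c[:,1]/c[:,2]+d["cy"]]
def zoom(im,x0,y0,w,h,k,f,gain=1.0):
    c=cv2.resize(im[y0:y0+h,x0:x0+w],None,fx=k,fy=k,interpolation=cv2.INTER_CUBIC)
    c=cv2.convertScaleAbs(c,alpha=gain);cv2.imwrite(f,c)
E
python3 - <<'E'
from h import *
d=snap("top","pics/t1.png");im=d["bgr"]
zoom(im,175,120,300,140,2.66,"pics/t1z.png",1.5)
s=snap("scene","pics/s1.png")
zoom(s["bgr"],210,100,240,200,3,"pics/s1z.png",1.3)
hsv=cv2.cvtColor(im,cv2.COLOR_BGR2HSV)
for u,v in [(300,180),(265,140),(212,180),(440,190),(345,170),(381,229),(351,215),(351,207)]:print(u,v,hsv[v,u])
E
```

```text
300 180 [ 35  42 114]
265 140 [ 28  98 109]
212 180 [ 27  98 109]
440 190 [ 25 103 109]
345 170 [30 70 11]
381 229 [ 11 171  76]
351 215 [ 96  21 122]
351 207 [73 75 61]
```

View pics/t1z.png

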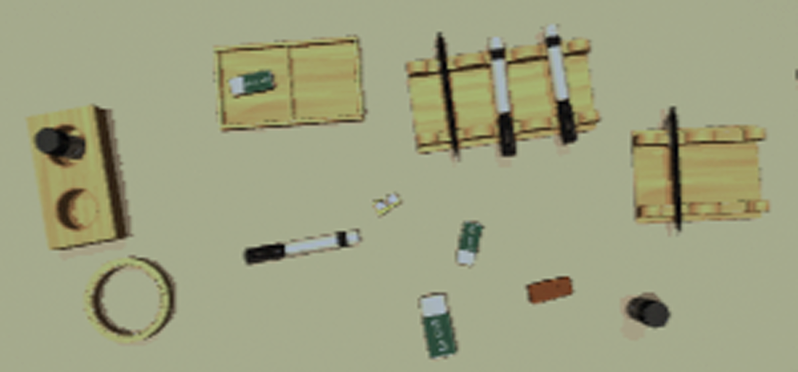

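View pics/s1z.png

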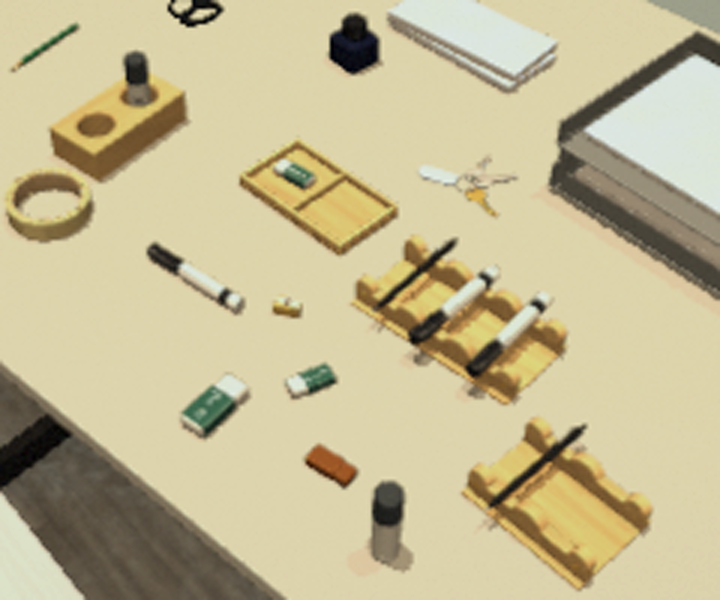

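The zooms confirm the layout. The marker rack's left groove holds the pen and the other two hold markers, and the pen rack's right groove is free. The glue block's lower well (~(204,198) full-frame) and the tray's right bay are empty. The small green eraser is at ~(351,211). I'll measure these now.

```bash
cat > m.py <<'E'
from h import *
def blobs(mask,box,amin=15):
    m=np.zeros_like(mask);x0,y0,x1,y1=box;m[y0:y1,x0:x1]=mask[y0:y1,x0:x1]
    cs,_=cv2.findContours(m,cv2.RETR_EXTERNAL,cv2.CHAIN_APPROX_NONE)
    return [c for c in sorted(cs,key=cv2.contourArea,reverse=True) if cv2.contourArea(c)>=amin]
def rect(d,cs,z):
    w=ray(d,np.vstack(cs).reshape(-1,2),z)[:,:2].astype(np.float32)*1000
    (c,s,a)=cv2.minAreaRect(w);b=cv2.boxPoints((c,s,a));e=[b[1]-b[0],b[2]-b[1]]
    l=max(e,key=np.linalg.norm);ang=np.degrees(np.arctan2(l[1],l[0]))%180
    return np.round(c,1),np.round(sorted(s),1),round(float(ang),1)
E
python3 - <<'E'
from m import *
from bench import *
d=get_image("top");im=cv2.cvtColor(d["image"],cv2.COLOR_RGB2BGR)
hsv=cv2.cvtColor(im,cv2.COLOR_BGR2HSV);H,S,V=cv2.split(hsv)
wood=((H>15)&(H<33)&(S>65)&(V>45)).astype(np.uint8)*255
wood=cv2.morphologyEx(wood,cv2.MORPH_CLOSE,np.ones((5,5),np.uint8))
dark=(V<45).astype(np.uint8)*255
notbl=((np.abs(H.astype(int)-35)>8)|(S<28)|(V<80)|(S>60)).astype(np.uint8)*255
for n,box,z in [("tray",(250,130,318,172),.016),("mrack",(322,130,404,182),.02),("prack",(408,160,470,210),.02),("block",(182,155,226,218),.042)]:
    c=blobs(wood,box,40);print(n,[int(cv2.contourArea(x)) for x in c],rect(d,c,z))
for n,box in [("mrack",(322,128,404,184)),("prack",(408,155,470,210))]:
    for c in blobs(dark,box,8):print(n,"dark",cv2.contourArea(c),rect(d,[c],.031))
for n,box,z in [("marker",(258,200,316,224),.009),("eraser",(343,201,360,223),.011),("big",(330,228,348,256),.015),("glue",(405,225,430,250),.092)]:
    for c in blobs(notbl,box,20):print(n,cv2.contourArea(c),rect(d,[c],z))
c=blobs(dark,(405,225,430,250));print("cap",rect(d,c,.092),cv2.minEnclosingCircle(c[0]))
print("fixed cap",[rect(d,[c],.097) for c in blobs(dark,(185,160,212,182))])
vis=cv2.bitwise_or(cv2.bitwise_or(wood,notbl),dark)
E
```

```text
tray [1674] (array([633.8, 112.5]), array([ 97.7, 168.4]), 95.2)
mrack [1884] (array([ 626.6, -129. ]), array([113.5, 208.1]), 98.4)
prack [1612] (array([ 535.7, -351. ]), array([108.1, 148.7]), 93.2)
block [1516] (array([522.8, 341.6]), array([ 91.9, 153.5]), 11.0)
mrack dark 61.5 (array([ 577.7, -133.6]), array([15.4, 47.5]), 7.8)
mrack dark 61.0 (array([ 593.1, -198.7]), array([16.2, 46.6]), 11.8)
mrack dark 58.5 (array([622., -70.]), array([ 18. , 126.2]), 6.5)
mrack dark 10.0 (array([ 668.4, -121.7]), array([ 8.9, 14.8]), 90.7)
prack dark 69.0 (array([ 541.9, -320.1]), array([  8.4, 130.2]), 3.3)
marker 225.0 (array([448.4,  94.7]), array([ 20.8, 132.8]), 101.6)
eraser 98.0 (array([455.5, -93. ]), array([24.1, 50.9]), 168.2)
big 225.0 (array([362.3, -59.3]), array([34.6, 75.4]), 12.1)
glue 207.0 (array([ 383.3, -274.4]), array([45.3, 49.4]), 99.0)
cap (array([ 387.9, -277.3]), array([24.8, 39.4]), 64.2) ((418.0, 237.0), 7.280210018157959)
fixed cap [(array([554.5, 340.5]), array([35.6, 48. ]), 46.2)]
```

The measurements agree with the stated sizes. I'll fetch the eraser first: it lies at (455,-93) with its axis at 168°, so the jaws go to 78°, close to the present 76.7°.

```bash
python3 -m jog '[[41,-42,0,0],[82,-83,0,0],[124,-125,0,0.02],[165,-166,0,0.02],[207,-208,0,0.02],[248,-249,0,0.02],[290,-291,0,0.02],[331,-332,0,0.02]]' 0 15
python3 -m jog '[[-3,-58,0,0],[-7,-116,0,0],[-10,-174,0,0],[-14,-232,0,0],[-18,-290,0,0],[-22,-348,-20,0],[-25,-393,-50,0],[-25,-393,-88,0]]'
```

```text
time: 1.25
position: [0.4815, 0.2991, 0.1893]
tool_rot: [0.332, 3.124, 0.001]
ft_force: [0.2, 0.9, -1.0]
grip_width: 0.501
time: 2.25
position: [0.4556, -0.0965, 0.1013]
tool_rot: [0.343, 3.12, 0.0]
ft_force: [0.5, 0.0, -0.8]
grip_width: 0.503
```

Run:
```python
from m import *
s=get_state();print(s["position"],s["joint_positions"].round(2) if hasattr(s["joint_positions"],"round") else s["joint_positions"])
M=R.from_rotvec(s["tool_rot"]).as_matrix();print("jaw",np.degrees(np.arctan2(M[1,1],M[0,1])),"z",M[:,2].round(3))
t=snap("top","pics/t2.png");c=snap("scene","pics/s2.png")
zoom(t["bgr"],165,140,180,130,4,"pics/t2z.png",1.6)
zoom(c["bgr"],210,110,240,200,3,"pics/s2z.png",1.3)
```

```text
[ 0.45563918 -0.09652594  0.10127687] [-0.47 -0.03  0.62  2.03  0.02  1.14  1.49]
jaw 77.46335017075008 z [ 0.003 -0.    -1.   ]
```

View pics/s2z.png

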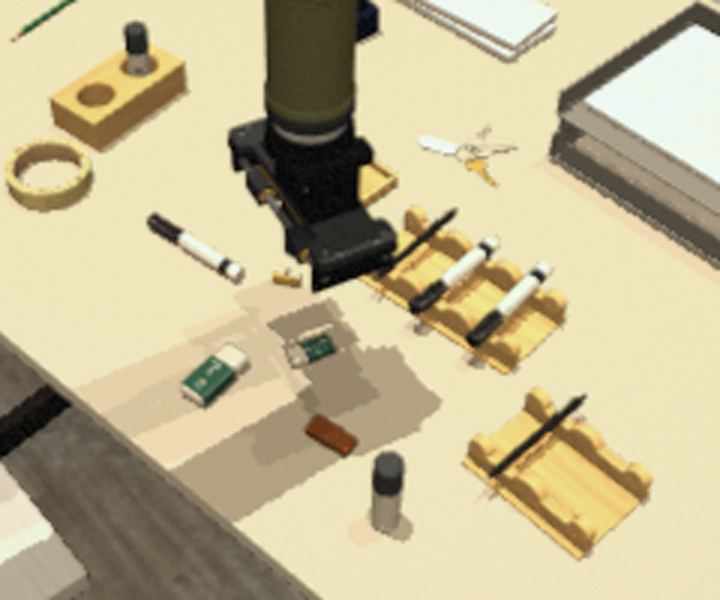

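The gripper hovers over the small eraser and nothing has been disturbed. Descend, grip, lift.

```bash
python3 -m jog '[[0,2,-50,0],[0,2,-85,0],[0,2,-97,0],[0,2,-97,0],[0,2,-97,0],[0,2,-97,0],[0,2,-97,0],[0,2,-97,0]]'
python3 -m jog '[[0,0,0,0],[0,0,0,0],[0,0,0,0],[0,0,0,0],[0,0,30,0],[0,0,60,0],[20,20,80,0],[60,50,80,0]]' -1 15
```

```text
time: 3.35
position: [0.4556, -0.0903, 0.0044]
tool_rot: [0.332, 3.123, 0.001]
ft_force: [-0.5, 0.0, -0.7]
grip_width: 0.501
time: 4.35
position: [0.517, -0.0408, 0.0864]
tool_rot: [0.336, 3.12, 0.003]
ft_force: [0.5, 0.7, 0.1]
grip_width: 0.005
```

The fingers shut completely, so the grasp missed. I'll look from above.

Run:
```python
from m import *
t=snap("top","pics/t3.png");c=snap("scene","pics/s3.png")
s=get_state();print("tcp px top",proj(t,s["position"]),"scene",proj(c,s["position"]))
a=cv2.resize(t["bgr"][160:260,290:440],None,fx=4,fy=4);b=cv2.resize(c["bgr"][140:300,260:410],None,fx=4,fy=3.75)[:,:]
zoom(t["bgr"],280,150,130,110,3,"pics/a.png",1.5);zoom(c["bgr"],260,150,130,110,3,"pics/b.png",1.3)
cv2.imwrite("pics/t3z.png",np.hstack([cv2.imread("pics/a.png"),cv2.imread("pics/b.png")]))
```

```text
tcp px top [[331.81281526 188.26229176]] scene [[317.73794736 188.12422619]]
```

View pics/t3z.png

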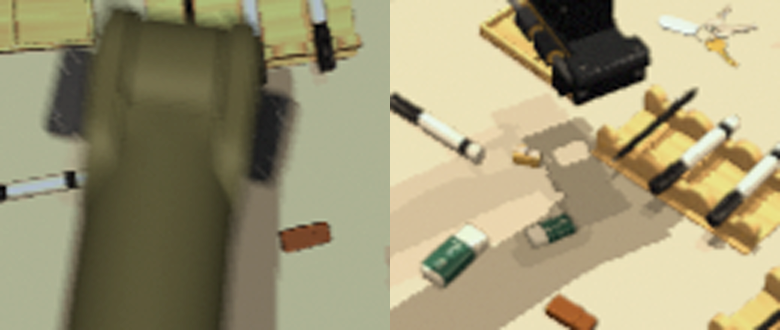

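The eraser has not moved. I'll compare its rays from both views.

Run:
```python
from m import *
t=get_image("top");c=get_image("scene")
print("eraser",ray(t,(351.3,211.4),.006).round(4),ray(c,(313.8,226.7),.006).round(4))
print("well top",ray(t,(204.3,198.2),.042).round(4),ray(c,(242,141.3),.042).round(4))
# glue: cap top centre & foot
print("glue top",ray(t,(421.2,237.7),.092).round(4),ray(c,(210+388/3,100+490/3),.090).round(4),"foot",ray(c,(210+386/3,100+557/3),0).round(4))
hsv=cv2.cvtColor(c["image"],cv2.COLOR_RGB2HSV);H,S,V=cv2.split(hsv)
print(hsv[226,316],hsv[228,309],hsv[240,300])
from bench import *
print(get_state()["position"], R.from_rotvec(t["rotation"]).as_matrix().round(3), t["position"],proj(t,[[.4555,-.093,.006]]))
```

```text
eraser [[ 0.4546 -0.0955  0.006 ]] [[ 0.456  -0.0947  0.006 ]]
well top [[0.4871 0.3391 0.042 ]] [[0.4865 0.3399 0.042 ]]
glue top [[ 0.385  -0.2856  0.092 ]] [[ 0.3862 -0.2835  0.09  ]] foot [[ 0.381  -0.2927  0.    ]]
[69 88 55] [ 19  63 149] [ 20  71 136]
[ 0.5152821  -0.04004086  0.08362732] [[ 0.015 -0.999  0.028]
 [-1.    -0.014  0.016]
 [-0.016 -0.028 -0.999]] [ 0.45845042 -0.03897309  1.10881668] [[350.46368865 211.0982895 ]]
```

Both views put the eraser at (455,-95), so the position was right. The fingers probably had not finished closing when I lifted. I'll retry a little lower, closing for longer.

```bash
python3 -m jog '[[-40,-35,0,0],[-60,-55,0,0],[-60,-55,-40,0],[-60,-55,-70,0],[-60,-55,-81,0],[-60,-55,-81,0],[-60,-55,-81,0],[-60,-55,-81,0]]' -0.1 20
python3 -m jog '[[0,0,0,0],[0,0,0,0],[0,0,0,0],[0,0,0,0],[0,0,0,0],[0,0,0,0],[0,0,0,0],[0,0,0,0]]' -1 20
```

```text
time: 5.55
position: [0.4564, -0.0954, 0.0041]
tool_rot: [0.332, 3.122, 0.001]
ft_force: [0.1, -0.2, -0.2]
grip_width: 0.452
time: 6.55
position: [0.4553, -0.0954, 0.0031]
tool_rot: [0.332, 3.124, 0.0]
ft_force: [-0.4, -0.9, 0.6]
grip_width: 0.007
```

View now.

Run:
```python
from m import *
t=snap("top","pics/t4.png");c=snap("scene","pics/s4.png")
s=get_state();print(s["position"],proj(c,s["position"]),proj(t,s["position"]))
zoom(c["bgr"],250,150,130,110,6,"pics/s4z.png",1.5)
```

```text
[ 0.45534133 -0.09538707  0.00309216] [[313.76613458 227.55469799]] [[351.20469353 211.15923127]]
```

View pics/s4z.png

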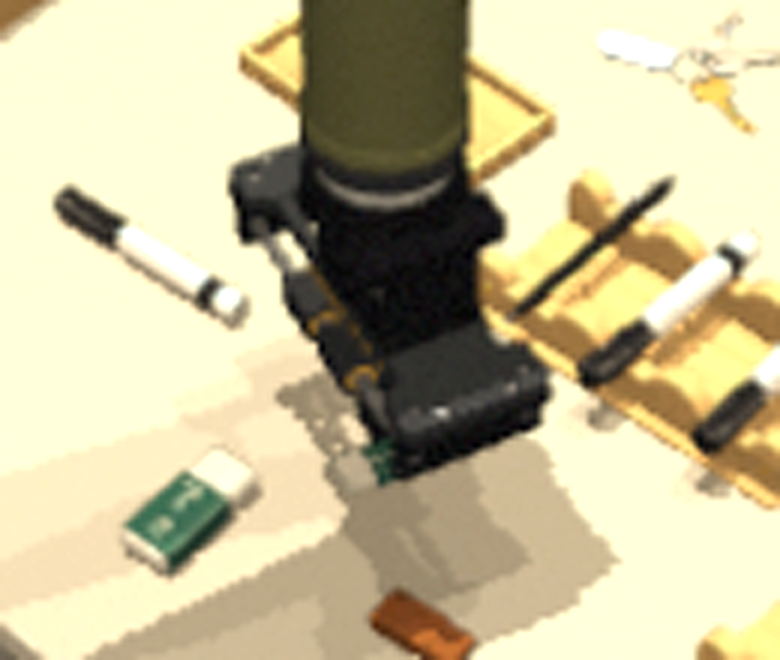

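The scene zoom shows the closed gripper right at the eraser's predicted pixel (382,465 in the zoom), but the body hides the fingers. I'll check the gripper's actual place by projecting its known geometry.

Run:
```python
from m import *
t=get_image("top");c=get_image("scene");s=get_state()
M=R.from_rotvec(s["tool_rot"]).as_matrix();p=np.array(s["position"])
for sy in(-95,95):
    for sx in(-37.5,37.5):
        for back in (70,):
            q=p+M@(np.array([sx,sy,-back])/1000);print(sx,sy,back,q.round(3),((proj(c,q)[0]-[250,150])*6).round(0))
q=p+M@np.array([0,0,-.07]);print("axis z70",((proj(c,q)[0]-[250,150])*6).round(0), "tcp",((proj(c,p)[0]-[250,150])*6).round(0))
q=p+M@np.array([0,0,-.19]);print("axis 190",((proj(c,q)[0]-[250,150])*6).round(0))
print("ang",s["grip_width"])
```

```text
-37.5 -95 70 [ 0.472 -0.196  0.073] [548. 483.]
37.5 -95 70 [ 0.399 -0.18   0.073] [405. 541.]
-37.5 95 70 [ 0.512 -0.01   0.073] [363. 223.]
37.5 95 70 [0.439 0.005 0.073] [230. 271.]
axis z70 [383. 373.] tcp [383. 465.]
axis 190 [384. 197.]
ang 0.008404438627994218
```

The body's visible lower edge sits about 55 zoom px above the projected box, so I need to see where the fingertips really are. I'll brighten the dark parts and overlay the predicted tool axis.

Run:
```python
from m import *
def gz(im,x0,y0,w,h,k):
    c=cv2.resize(im[y0:y0+h,x0:x0+w],None,fx=k,fy=k,interpolation=cv2.INTER_CUBIC)
    return cv2.LUT(c,(255*(np.arange(256)/255)**.4).astype(np.uint8))
c=get_image("scene");s=get_state();im=cv2.cvtColor(c["image"],cv2.COLOR_RGB2BGR)
a=gz(im,280,165,70,80,7)
p=np.array(s["position"])
for k in range(0,80,10):
    q=(proj(c,p+[0,0,k/1000])[0]-[280,165])*7;cv2.circle(a,tuple(int(x) for x in q),2,(0,0,255),-1)
cv2.imwrite("pics/g5.png",a)
```

```text
(no output)
```

View pics/g5.png

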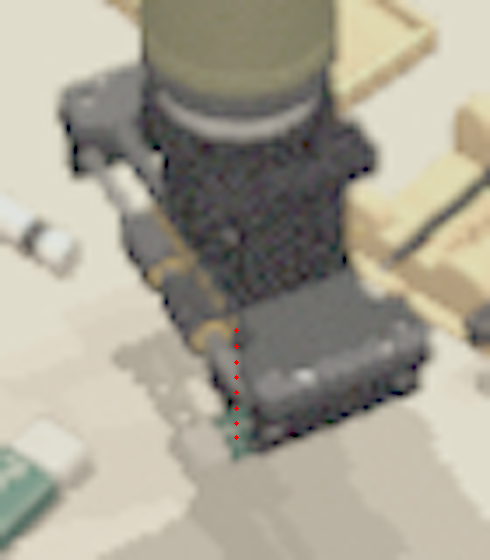

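The overlay shows no fingers at table level where the TCP should be. The gripper looks about 40–50 mm higher than reported. I'll test this with a guarded descent, watching the force.

```bash
python3 -m jog '[[0,0,-1,0],[0,0,-2,0],[0,0,-3,0],[0,0,-4,0],[0,0,-5,0],[0,0,-6,0],[0,0,-6,0],[0,0,-6,0]]' -1 20
```

```text
time: 7.8
position: [0.4554, -0.0954, -0.0029]
tool_rot: [0.332, 3.124, 0.0]
ft_force: [0.2, -0.6, -0.7]
grip_width: 0.005
```

There is no contact at a reported z = -3 mm, so the reported TCP height is biased: the real tip is higher. I'll open the jaws and feel for the table on either side of the eraser.

```bash
python3 -m jog '[[0,0,0,0],[0,0,0,0],[0,0,0,0],[0,0,-3,0],[0,0,-7,0],[0,0,-11,0],[0,0,-15,0],[0,0,-17,0]]' -0.1 20
python3 -m jog '[[0,0,-1,0],[0,0,-2,0],[0,0,-3,0],[0,0,-4,0],[0,0,-5,0],[0,0,-6,0],[0,0,-7,0],[0,0,-8,0]]' -0.1 20
python3 - <<'E'
from m import *
c=get_image("scene");s=get_state();im=cv2.cvtColor(c["image"],cv2.COLOR_RGB2BGR);print(s["position"],s["ft_force"])
a=cv2.resize(im[165:245,280:350],None,fx=7,fy=7,interpolation=cv2.INTER_CUBIC)
a=cv2.LUT(a,(255*(np.arange(256)/255)**.4).astype(np.uint8));cv2.imwrite("pics/g6.png",a)
E
```

```text
time: 8.8
position: [0.4551, -0.0954, -0.0203]
tool_rot: [-0.332, -3.123, 0.0]
ft_force: [0.1, -0.3, -0.1]
grip_width: 0.454
time: 9.8
position: [0.4553, -0.0954, -0.028]
tool_rot: [0.332, 3.124, 0.0]
ft_force: [-0.1, -0.3, 0.3]
grip_width: 0.452
[ 0.45527509 -0.09535336 -0.02807905] [ 0.21923304 -0.42424425  0.13160643]
```

View pics/g6.png

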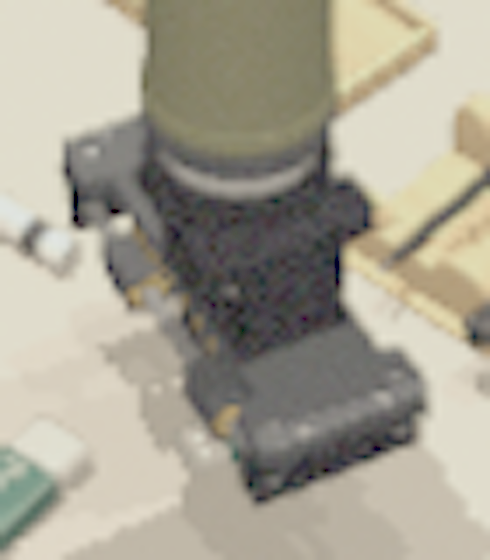

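```bash
python3 -m jog '[[0,0,-1,0],[0,0,-2,0],[0,0,-3,0],[0,0,-4,0],[0,0,-5,0],[0,0,-6,0],[0,0,-7,0],[0,0,-8,0]]' -0.1 20
```

```text
time: 10.85
position: [0.4554, -0.0953, -0.0333]
tool_rot: [-0.332, -3.122, -0.003]
ft_force: [-13.1, 2.3, 38.4]
grip_width: 0.448
```

Contact at a reported z of about -33 mm. I'll back off 4 mm and close.

```bash
python3 -m jog '[[0,0,4,0],[0,0,5,0],[0,0,5,0],[0,0,5,0],[0,0,5,0],[0,0,5,0],[0,0,5,0],[0,0,5,0]]' -1 20
```

```text
time: 11.85
position: [0.4553, -0.0953, -0.031]
tool_rot: [0.332, 3.124, 0.0]
ft_force: [0.8, 0.8, 1.7]
grip_width: 0.237
```

The grip width is about 21 mm, so the eraser is held. True tip z ≈ reported + 33 mm. Next I'll carry it to the bay at (637,73).

```bash
python3 -m jog '[[0,0,40,0],[20,20,78,0],[61,56,78,0],[102,94,78,0],[142,131,78,0],[182,168,78,0],[182,168,78,0],[182,168,78,0]]'
python3 - <<'E'
from m import *
c=get_image("scene");s=get_state();im=cv2.cvtColor(c["image"],cv2.COLOR_RGB2BGR);print(s["position"],s["grip_width"])
p=np.array(s["position"]);print(((proj(c,p+[0,0,.033])[0]-[280,110])*6).round(),((proj(c,[.6374,.0727,.005])[0]-[280,110])*6).round())
a=cv2.resize(im[110:200,280:390],None,fx=6,fy=6,interpolation=cv2.INTER_CUBIC)
a=cv2.LUT(a,(255*(np.arange(256)/255)**.6).astype(np.uint8));cv2.imwrite("pics/g7.png",a)
E
```

```text
time: 12.85
position: [0.6365, 0.0716, 0.0461]
tool_rot: [-0.332, -3.122, 0.003]
ft_force: [-0.3, -0.1, -0.2]
grip_width: 0.239
[0.63641322 0.07092247 0.04650468] 0.2405380571842593
[267. 269.] [264. 366.]
```

View pics/g7.png

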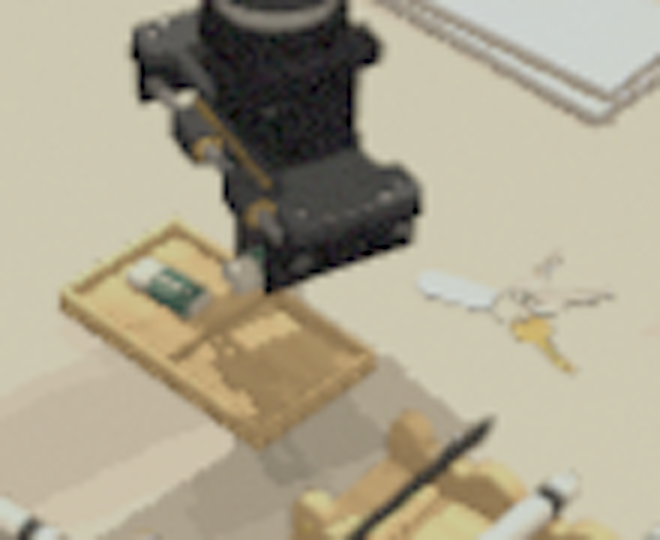

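The eraser is held over the empty bay, at about the predicted pixel. Now lower and release.

```bash
python3 -m jog '[[0,0,-30,0],[0,0,-55,0],[0,0,-62,0],[0,0,-65,0],[0,0,-67,0],[0,0,-69,0],[0,0,-70,0],[0,0,-70,0]]'
python3 -m jog '[[0,0,0,0],[0,0,0,0],[0,0,0,0],[0,0,0,0],[0,0,30,0],[0,0,80,0],[0,0,100,0],[0,0,100,0]]' -0.3 20
```

```text
time: 13.9
position: [0.6374, 0.0727, -0.0228]
tool_rot: [0.332, 3.124, 0.0]
ft_force: [-1.4, 0.9, -0.2]
grip_width: 0.238
time: 14.9
position: [0.6385, 0.0728, 0.0785]
tool_rot: [0.332, 3.121, 0.002]
ft_force: [-0.6, -0.1, -1.1]
grip_width: 0.35
```

```bash
python3 -m jog '[[-5,-50,10,0.1],[-10,-100,10,0.2],[-15,-138,10,0.3],[-18,-140,10,0.37],[-18,-140,10,0.37],[-18,-140,10,0.37],[-18,-140,10,0.37],[-18,-140,10,0.37]]' 0
python3 - <<'E'
from m import *
t=cv2.imread("pics/t1.png");d=get_image("top")
e=ray(d,[(340.4,132.4),(346.8,180.2)],.031);print("pen ends",e.round(4),e.mean(0).round(4),np.degrees(np.arctan2(*(e[0]-e[1])[[1,0]])))
g=ray(d,[(175+672/2.66,120+107/2.66),(175+680/2.66,120+232/2.66)],.031);print("fixed pen",g.round(4),g.mean(0).round(4))
s=get_state();M=R.from_rotvec(s["tool_rot"]).as_matrix();print(s["position"],"jaw",np.degrees(np.arctan2(M[1,1],M[0,1]))%180,s["joint_positions"])
c=get_image("scene");im=cv2.cvtColor(c["image"],cv2.COLOR_RGB2BGR)
a=cv2.resize(im[120:220,280:400],None,fx=5,fy=5,interpolation=cv2.INTER_CUBIC)
a=cv2.LUT(a,(255*(np.arange(256)/255)**.6).astype(np.uint8));cv2.imwrite("pics/g8.png",a)
p=np.array(s["position"]);print([((proj(c,p+[0,0,k])[0]-[280,120])*5).round() for k in(.033,-.055)])
E
```

```text
time: 15.9
position: [0.6194, -0.0667, 0.0869]
tool_rot: [0.249, -3.131, -0.0]
ft_force: [0.8, -0.1, 0.7]
grip_width: 0.5
pen ends [[ 0.6889 -0.0588  0.031 ]
 [ 0.5468 -0.0797  0.031 ]] [ 0.6179 -0.0693  0.031 ] 8.372207961650194
fixed pen [[ 0.6092 -0.3176  0.031 ]
 [ 0.4705 -0.3274  0.031 ]] [ 0.5399 -0.3225  0.031 ]
[ 0.61949823 -0.06684792  0.08703404] jaw 99.09992447899445 [-0.36730036  0.35987236  0.53363907  1.6649156  -0.19585013  1.17030318
  1.94462056]
[array([350., 253.]), array([341., 354.])]
```

View pics/g8.png

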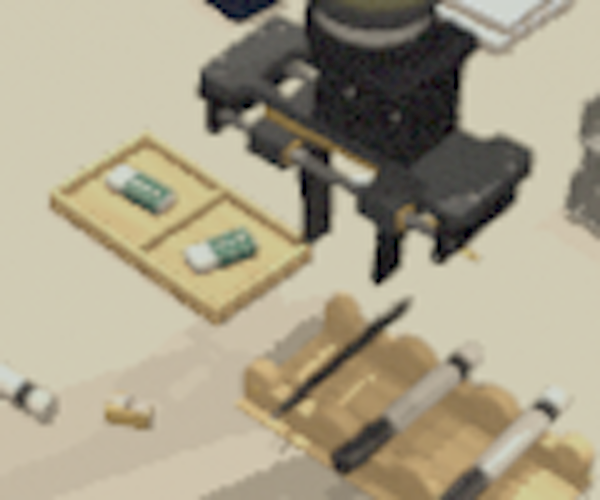

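The eraser lies flat in the empty bay at (220,250). The fingertips at (312,235) and (385,275) have their middle at the predicted pixel, which confirms the +33 mm correction and that x and y are right. Now for the pen.

```bash
python3 -m jog '[[-2,-2,-30,0],[-2,-2,-70,-0.01],[-2,-2,-90,-0.01],[-2,-2,-97,-0.01],[-2,-2,-101,-0.01],[-2,-2,-104,-0.01],[-2,-2,-105,-0.01],[-2,-2,-105,-0.01]]' 0 12
python3 -m jog '[[0,0,0,0],[0,0,0,0],[0,0,0,0],[0,0,0,0],[0,0,0,0],[0,0,0,0],[0,0,0,0],[0,0,0,0]]' -1 12
```

```text
time: 17.0
position: [0.6177, -0.0694, -0.0175]
tool_rot: [-0.233, 3.132, 0.0]
ft_force: [-0.7, 1.1, 0.1]
grip_width: 0.495
time: 18.0
position: [0.6174, -0.0694, -0.0179]
tool_rot: [-0.233, 3.133, 0.0]
ft_force: [0.4, 0.2, 0.1]
grip_width: 0.107
```

The pen is held. Lift it and carry it to the pen rack's free groove at about (541,-385).

```bash
python3 -m jog '[[0,0,35,0],[0,0,75,0],[-12,-50,75,-0.02],[-25,-104,75,-0.04],[-38,-158,75,-0.06],[-51,-212,75,-0.084],[-64,-266,75,-0.084],[-76,-316,75,-0.084]]'
python3 - <<'E'
from m import *
import time
s=get_state();p=np.array(s["position"]);c=get_image("scene");im=cv2.cvtColor(c["image"],cv2.COLOR_RGB2BGR)
M=R.from_rotvec(s["tool_rot"]).as_matrix();print(p,"jaw",np.degrees(np.arctan2(M[1,1],M[0,1]))%180,s["grip_width"],s["joint_positions"])
x0,y0=320,190;a=cv2.resize(im[y0:y0+120,x0:x0+140],None,fx=5,fy=5,interpolation=cv2.INTER_CUBIC)
a=cv2.LUT(a,(255*(np.arange(256)/255)**.6).astype(np.uint8));cv2.imwrite("pics/g9.png",a)
for q in (p+[0,0,.033],[.541,-.385,.026]):print(((proj(c,q)[0]-[x0,y0])*5).round())
E
```

```text
time: 19.0
position: [0.5407, -0.3873, 0.0572]
tool_rot: [-0.1, 3.14, -0.0]
ft_force: [0.4, -0.4, 0.1]
grip_width: 0.107
[ 0.5406557  -0.38733841  0.05715916] jaw 93.65825567876193 0.10743468576802638 [ 0.10578857  0.4997814   0.63317475  1.58307707 -0.3140962   1.1621186
  2.44101447]
[451. 339.]
[429. 405.]
```

View pics/g9.png

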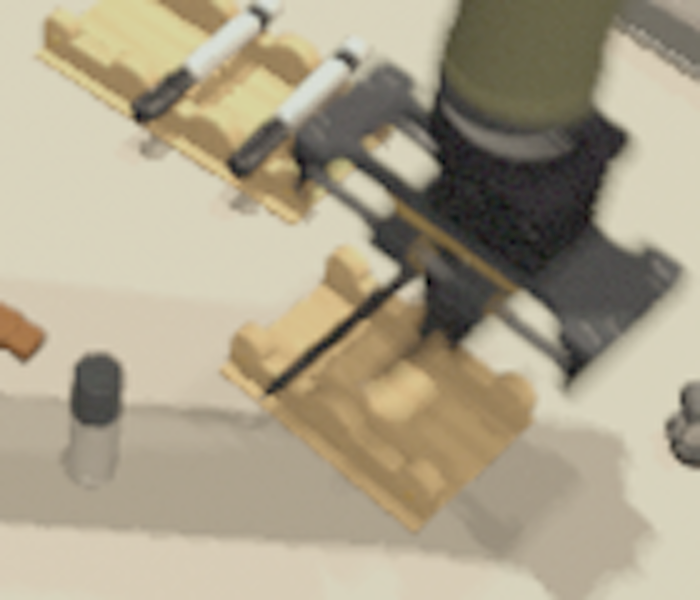

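The fixed pen shows at (265,395)–(420,270) and the marker rack's pen groove looks empty, but the held pen isn't obvious in the picture. I'll sample brightness along where it should be.

Run:
```python
from m import *
s=get_state();p=np.array(s["position"]);print(p)
c=get_image("scene");V=cv2.cvtColor(c["image"],cv2.COLOR_RGB2HSV)[...,2]
V0=cv2.cvtColor(cv2.imread("pics/s1.png"),cv2.COLOR_BGR2HSV)[...,2]
u=np.array([np.cos(.063),np.sin(.063),0])
for off in(-80,-70,-60,-50,-40,-30,-20,20,30,40,50,60,70,80):
    col=[]
    for z in range(0,50,4):
        q=proj(c,p+u*off/1000+[0,0,.033+z/1000])[0].round().astype(int);col.append(int(V[q[1],q[0]]))
    print(off,proj(c,p+u*off/1000+[0,0,.05])[0].round(),col)
# marker rack pen groove, before/after
for k in(-65,-50,-30,0,30,60):
    q=proj(c,np.array([.6179,-.0693,.034])+k/1000*np.array([.989,.146,0]))[0].round().astype(int);print(q,V0[q[1],q[0]],V[q[1],q[0]])
```

```text
[ 0.53577945 -0.39694056  0.05773156]
-80 [393. 275.] [129, 144, 117, 116, 118, 113, 112, 117, 118, 132, 142, 140, 137]
-70 [395. 273.] [117, 110, 119, 137, 150, 137, 109, 126, 126, 132, 132, 136, 133]
-60 [398. 271.] [194, 194, 196, 189, 140, 24, 45, 94, 82, 122, 135, 138, 138]
-50 [400. 268.] [196, 186, 117, 23, 23, 22, 22, 37, 90, 85, 119, 120, 115]
-40 [403. 266.] [188, 139, 65, 65, 22, 23, 46, 24, 51, 97, 103, 73, 71]
-30 [405. 264.] [186, 130, 81, 20, 20, 18, 29, 46, 18, 19, 19, 17, 19]
-20 [408. 262.] [93, 93, 35, 34, 18, 20, 18, 14, 15, 19, 20, 22, 22]
20 [418. 253.] [23, 23, 22, 27, 28, 25, 28, 29, 47, 79, 74, 37, 25]
30 [420. 251.] [30, 32, 25, 29, 26, 39, 82, 52, 24, 19, 13, 14, 10]
40 [423. 249.] [26, 31, 53, 77, 61, 23, 20, 13, 11, 10, 14, 8, 9]
50 [425. 246.] [40, 25, 25, 18, 13, 12, 11, 7, 10, 11, 13, 20, 14]
60 [427. 244.] [17, 11, 15, 15, 13, 11, 13, 8, 20, 26, 14, 13, 19]
70 [430. 242.] [11, 10, 11, 12, 13, 12, 10, 14, 14, 15, 19, 16, 21]
80 [432. 240.] [9, 11, 17, 11, 14, 14, 17, 11, 20, 20, 20, 21, 17]
[335 202] 65 114
[338 200] 22 196
[342 196] 26 196
[348 191] 26 196
[354 186] 21 196
[360 181] 28 196
```

The pen has left the marker rack, and there are dark pixels where its end should be. The arm was also still swinging. I'll let it settle and then look closely.

```bash
python3 -m jog '[[0,0,-5,0],[0,0,-10,0],[0,0,-10,0],[0,0,-10,0],[0,0,-10,0],[0,0,-10,0],[0,0,-10,0],[0,0,-10,0]]'
python3 - <<'E'
from m import *
s=get_state();p=np.array(s["position"]);c=get_image("scene");im=cv2.cvtColor(c["image"],cv2.COLOR_RGB2BGR)
print(p,s["grip_width"],s["joint_positions"])
x0,y0=360,215;a=cv2.resize(im[y0:y0+85,x0:x0+105],None,fx=7,fy=7,interpolation=cv2.INTER_CUBIC)
a=cv2.LUT(a,(255*(np.arange(256)/255)**.45).astype(np.uint8));cv2.imwrite("pics/g10.png",a)
u=np.array([.998,.063,0])
for q in (p+[0,0,.033],p+[0,0,.05],p+[0,0,.05]-.072*u,p+[0,0,.05]+.072*u,[.541,-.385,.026]):print(((proj(c,q)[0]-[x0,y0])*7).round())
E
```

```text
time: 20.1
position: [0.5413, -0.3854, 0.0471]
tool_rot: [-0.101, 3.14, 0.0]
ft_force: [-0.5, -0.0, 0.6]
grip_width: 0.109
[ 0.54132371 -0.38544919  0.04712213] 0.10864800096438346 [ 0.10601857  0.508469    0.6284648   1.59272141 -0.31975739  1.14516291
  2.44239972]
[345. 311.]
[353. 284.]
[227. 396.]
[471. 179.]
[321. 392.]
```

View pics/g10.png

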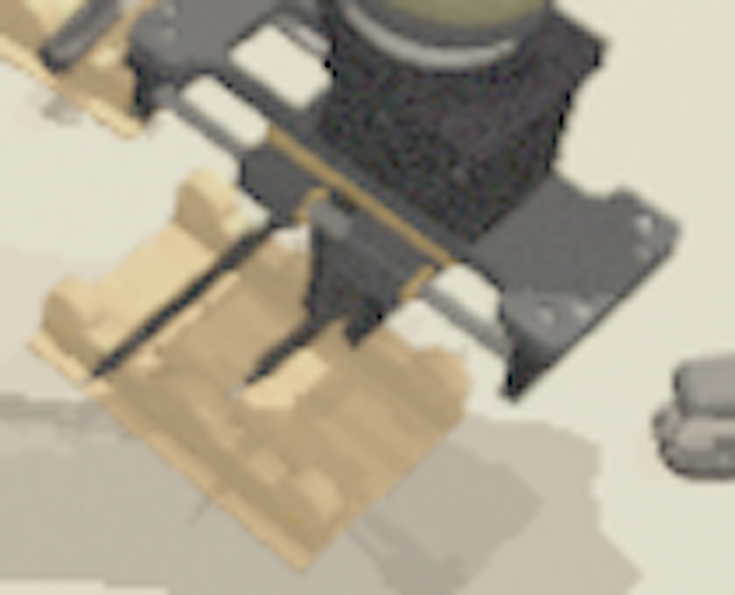

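The pen is held; its tip is at (250,382), running parallel to the fixed pen and about 8 mm forward of nominal. I'll lower it with x -7 and release.

```bash
python3 -m jog '[[-4,0,-20,0],[-7,0,-40,0],[-7,0,-52,0],[-7,0,-58,0],[-7,0,-61,0],[-7,0,-63,0],[-7,0,-64,0],[-7,0,-64,0]]'
python3 -m jog '[[0,0,0,0],[0,0,0,0],[0,0,0,0],[0,0,0,0],[0,0,10,0],[0,0,50,0],[0,0,100,0],[0,0,110,0]]' -0.2 12
```

```text
time: 21.15
position: [0.5346, -0.3855, -0.0166]
tool_rot: [-0.101, 3.139, -0.0]
ft_force: [0.3, -0.7, -0.9]
grip_width: 0.103
time: 22.15
position: [0.5364, -0.3875, 0.0982]
tool_rot: [-0.1, 3.134, -0.006]
ft_force: [-0.0, 0.3, 0.5]
grip_width: 0.399
```

Pen released. While the arm is clear of it, move to the loose marker at (448,95), turning the jaws to 11.6°.

```bash
python3 -m jog '[[-10,56,0,-0.17],[-21,113,0,-0.35],[-31,170,0,-0.53],[-42,228,0,-0.71],[-53,286,0,-0.89],[-64,344,0,-1.07],[-75,402,0,-1.25],[-86,460,0,-1.43]]' 0 15
python3 -m jog '[[0,20,0,0],[0,20,-30,0],[0,20,-60,0],[0,20,-60,0],[0,20,-60,0],[0,20,-60,0],[0,20,-60,0],[0,20,-60,0]]'
python3 - <<'E'
from m import *
s=get_state();p=np.array(s["position"]);c=snap("scene","pics/s11.png");t=snap("top","pics/t11.png")
M=R.from_rotvec(s["tool_rot"]).as_matrix();print(p,"jaw",np.degrees(np.arctan2(M[1,1],M[0,1]))%180,s["joint_positions"])
def g(im,x0,y0,w,h,k):
    a=cv2.resize(im[y0:y0+h,x0:x0+w],None,fx=k,fy=k,interpolation=cv2.INTER_CUBIC);return cv2.LUT(a,(255*(np.arange(256)/255)**.55).astype(np.uint8))
A=g(c["bgr"],245,150,100,100,4);B=g(t["bgr"],400,150,75,100,4);cv2.imwrite("pics/g11.png",np.hstack([A,B]))
for q in (p+[0,0,.033],[.448,.0947,.009]):print(((proj(c,q)[0]-[245,150])*4).round())
hsv=cv2.cvtColor(t["bgr"],cv2.COLOR_BGR2HSV);dark=(hsv[...,2]<45).astype(np.uint8)*255
for b in blobs(dark,(408,155,470,215),8):print("dark",cv2.contourArea(b),rect(t,[b],.031))
E
```

```text
time: 23.15
position: [0.4583, 0.026, 0.093]
tool_rot: [-1.773, -2.593, -0.001]
ft_force: [1.1, -0.1, 0.7]
grip_width: 0.499
time: 24.15
position: [0.4594, 0.0446, 0.0335]
tool_rot: [-1.766, -2.598, -0.002]
ft_force: [-0.3, 0.1, 0.9]
grip_width: 0.501
[0.45937927 0.04462703 0.03348068] jaw 21.577804326522006 [-0.69971109  0.0595661   0.56509832  2.10068495 -0.03932438  0.99042503
  0.26274282]
[164. 146.]
[119. 168.]
dark 67.0 (array([ 541.9, -320.1]), array([  8.4, 130.2]), 3.3)
dark 65.0 (array([ 539.8, -385.2]), array([  8.4, 129.9]), 3.0)
```

View pics/g11.png

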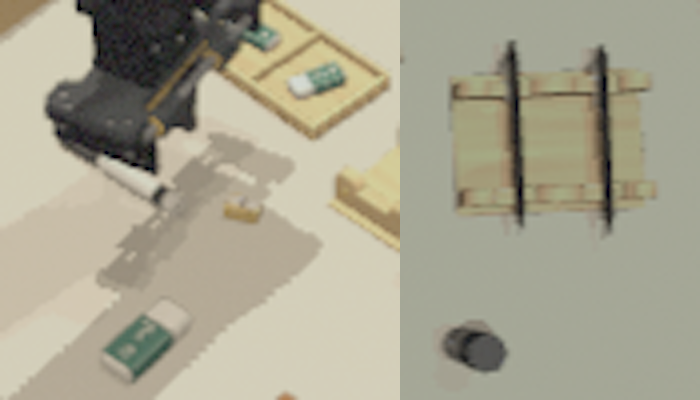

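The top view shows the pen lying in the free groove at (539.8,-385.2), parallel to the fixed pen. The arm stopped short of the marker, so I'll finish that approach, descend and grip.

```bash
python3 -m jog '[[-5,25,0,-0.09],[-11,50,0,-0.175],[-11,50,0,-0.175],[-11,50,-35,-0.175],[-11,50,-50,-0.175],[-11,50,-58,-0.175],[-11,50,-62,-0.175],[-11,50,-63,-0.175]]'
python3 -m jog '[[0,0,0,0],[0,0,0,0],[0,0,0,0],[0,0,0,0],[0,0,0,0],[0,0,0,0],[0,0,0,0],[0,0,0,0]]' -1 15
```

```text
time: 25.25
position: [0.4485, 0.0945, -0.0297]
tool_rot: [-1.987, -2.433, -0.001]
ft_force: [0.6, -0.5, -0.4]
grip_width: 0.5
time: 26.25
position: [0.4482, 0.0946, -0.0299]
tool_rot: [-1.986, -2.433, -0.001]
ft_force: [0.2, -0.3, 2.3]
grip_width: 0.192
```

The marker is held (about 17 mm). Lift, turn +1.515 rad and carry it to the vacated groove at (618,-67).

```bash
python3 -m jog '[[0,0,50,0],[0,0,100,0.1],[30,-30,105,0.28],[60,-60,105,0.46],[90,-90,105,0.64],[120,-115,105,0.82],[150,-140,105,1.0],[170,-161,105,1.18]]'
python3 -m jog '[[0,0,0,0.17],[0,0,0,0.335],[0,0,0,0.335],[0,0,0,0.335],[0,0,-20,0.335],[0,0,-30,0.335],[0,0,-30,0.335],[0,0,-30,0.335]]'
python3 - <<'E'
from m import *
s=get_state();p=np.array(s["position"]);c=snap("scene","pics/s12.png")
M=R.from_rotvec(s["tool_rot"]).as_matrix();print(p,"jaw",np.degrees(np.arctan2(M[1,1],M[0,1]))%180,s["joint_positions"],s["grip_width"])
x0,y0=300,120;a=cv2.resize(c["bgr"][y0:y0+110,x0:x0+120],None,fx=5,fy=5,interpolation=cv2.INTER_CUBIC);a=cv2.LUT(a,(255*(np.arange(256)/255)**.55).astype(np.uint8));cv2.imwrite("pics/g12.png",a)
u=np.array([.989,.146,0])
for k in(-.0655,.0655):print("marker end pred",((proj(c,p+[0,0,.039]+k*u)[0]-[x0,y0])*5).round())
E
```

```text
time: 27.25
position: [0.6188, -0.0677, 0.0742]
tool_rot: [-0.287, -3.127, 0.002]
ft_force: [-0.1, -0.6, 0.2]
grip_width: 0.187
time: 28.25
position: [0.6182, -0.0666, 0.045]
tool_rot: [0.228, -3.133, 0.001]
ft_force: [0.7, 0.2, 0.1]
grip_width: 0.191
[ 0.61815861 -0.06657043  0.04501231] jaw 98.34135344450546 [-0.34188133  0.39677933  0.50207821  1.70535377 -0.21032291  1.09395051
  1.94099073] 0.1910864697451438
marker end pred [175. 353.]
marker end pred [310. 243.]
```

View pics/g12.png

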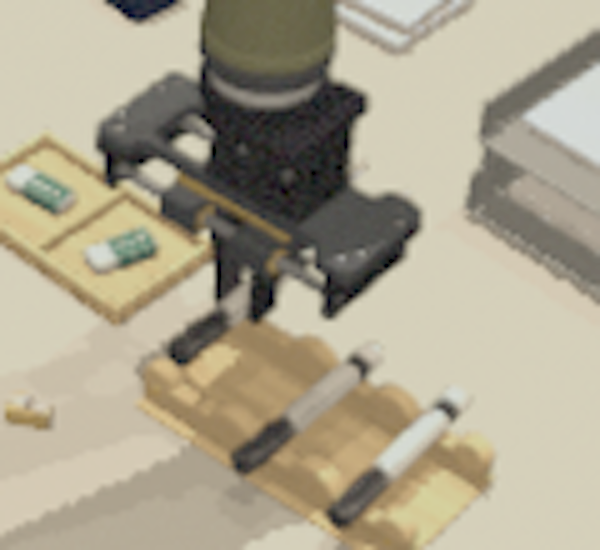

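The marker is level, with its end at (175,355) as predicted. Lower it into the groove and release.

```bash
python3 -m jog '[[0,0,-20,0],[0,0,-36,0],[0,0,-41,0],[0,0,-44,0],[0,0,-46,0],[0,0,-47,0],[0,0,-48,0],[0,0,-48,0]]'
python3 -m jog '[[0,0,0,0],[0,0,0,0],[0,0,0,0],[0,0,0,0],[0,0,10,0],[0,0,50,0],[0,0,100,0],[0,0,110,0]]' -0.3 15
```

```text
time: 29.3
position: [0.6181, -0.0665, -0.0029]
tool_rot: [0.229, -3.133, 0.0]
ft_force: [0.0, 0.8, 0.8]
grip_width: 0.193
time: 30.3
position: [0.6209, -0.0671, 0.1119]
tool_rot: [-0.228, 3.126, -0.001]
ft_force: [0.5, -0.7, 0.3]
grip_width: 0.349
```

Now the glue stick at (386,-284). Approach above it, then descend so the tip is about 52 mm above the table.

```bash
python3 -m jog '[[-33,-31,0,0],[-72,-68,0,0],[-111,-104,0,0],[-150,-141,0,0],[-189,-178,0,0],[-225,-211,0,0],[-232,-218,0,0],[-232,-218,0,0]]' 0.5 15
python3 - <<'E'
from m import *
s=get_state();p=np.array(s["position"]);M=R.from_rotvec(s["tool_rot"]).as_matrix();print(p,"jaw",np.degrees(np.arctan2(M[1,1],M[0,1]))%180,s["joint_positions"].round(2),s["grip_width"])
t=snap("top","pics/t13.png");c=snap("scene","pics/s13.png")
# marker rack dark/white blobs now
hsv=cv2.cvtColor(t["bgr"],cv2.COLOR_BGR2HSV);dark=(hsv[...,2]<45).astype(np.uint8)*255
white=((hsv[...,1]<35)&(hsv[...,2]>95)).astype(np.uint8)*255
for n,m in(("dark",dark),("white",white)):
    for b in blobs(m,(322,128,404,184),6):print(n,cv2.contourArea(b),rect(t,[b],.035))
# well rim from scene/top, glue cap in scene
hs=cv2.cvtColor(c["bgr"],cv2.COLOR_BGR2HSV)
d=(hs[...,2]<50).astype(np.uint8)*255
for b in blobs(d,(325,255,352,292),20):
    m=cv2.moments(b);print("cap scene",cv2.boundingRect(b),m["m10"]/m["m00"],m["m01"]/m["m00"])
E
```

```text
time: 31.3
position: [0.386, -0.2844, 0.1071]
tool_rot: [0.227, -3.133, -0.001]
ft_force: [1.2, 0.2, 0.6]
grip_width: 0.753
[ 0.38595105 -0.28444185  0.10705261] jaw 98.2817846896147 [-0.13 -0.    0.72  1.99  0.    1.15  2.3 ] 0.7531421626873769
dark 65.0 (array([575.1, -73.9]), array([17.7, 44.4]), 0.8)
dark 60.5 (array([ 577.2, -133. ]), array([15. , 47.3]), 7.8)
dark 60.5 (array([ 592.6, -198.1]), array([16.2, 46.4]), 11.8)
dark 10.0 (array([ 667.6, -121.4]), array([ 8.9, 14.8]), 90.7)
dark 9.0 (array([664. , -60.9]), array([ 8.9, 11.8]), 90.8)
dark 7.5 (array([ 681.4, -182.3]), array([ 8.4, 12.1]), 109.2)
white 62.0 (array([628.5, -65.6]), array([12.7, 57.4]), 7.1)
white 60.0 (array([ 646.5, -189.7]), array([12.4, 55.6]), 10.8)
white 59.0 (array([ 630.8, -126.4]), array([12.7, 54.7]), 7.0)
white 11.5 (array([ 679.5, -119.8]), array([ 8.9, 11.8]), 90.7)
white 11.5 (array([ 693.6, -181.6]), array([11.8, 11.9]), 0.6)
white 10.5 (array([677.3, -59.2]), array([ 8.9, 11.9]), 0.8)
cap scene (334, 262, 10, 13) 338.838768115942 268.2445652173913
```

The marker sits in the groove in line with its neighbours, 61 mm from the nearest, and the stored markers have moved less than 1 mm. Now grip the glue stick.

```bash
python3 -m jog '[[0,0,-30,0],[0,0,-60,0],[0,0,-78,0],[0,0,-84,0],[0,0,-87,0],[0,0,-88,0],[0,0,-88,0],[0,0,-88,0]]' 0.3 15
python3 -m jog '[[0,0,0,0],[0,0,0,0],[0,0,0,0],[0,0,0,0],[0,0,0,0],[0,0,0,0],[0,0,0,0],[0,0,0,0]]' -1 15
python3 -m jog '[[0,0,20,0],[0,0,50,0],[0,0,60,0],[0,0,60,0],[0,0,60,0],[0,0,60,0],[0,0,60,0],[0,0,60,0]]'
```

```text
time: 32.4
position: [0.3864, -0.2846, 0.0195]
tool_rot: [-0.229, 3.133, -0.001]
ft_force: [0.2, 0.9, -0.3]
grip_width: 0.647
time: 33.4
position: [0.386, -0.2845, 0.019]
tool_rot: [0.229, -3.132, 0.0]
ft_force: [0.9, 0.3, -0.2]
grip_width: 0.321
time: 34.4
position: [0.3859, -0.2844, 0.0788]
tool_rot: [0.229, -3.132, 0.0]
ft_force: [-0.1, 0.4, -0.3]
grip_width: 0.321
```

The stick is held (28 mm) and lifted. Carry it to above the empty well at (487,339), jaws along the block's own y.

```bash
python3 -m jog '[[20,40,10,0],[40,95,20,0],[55,150,20,0.01],[65,205,20,0.02],[72,260,20,0.03],[78,315,20,0.04],[82,370,20,0.05],[86,415,20,0.05]]'
python3 -m jog '[[5,55,0,0],[10,110,0,0],[15,165,0,0],[15,205,0,0],[15,209,0,0],[15,209,-20,0],[15,209,-20,0],[15,209,-20,0]]'
python3 - <<'E'
from m import *
s=get_state();p=np.array(s["position"]);M=R.from_rotvec(s["tool_rot"]).as_matrix();print(p,"jaw",np.degrees(np.arctan2(M[1,1],M[0,1]))%180,s["joint_positions"].round(2),s["grip_width"],s["time"],M[:,2].round(3))
c=snap("scene","pics/s14.png");t=snap("top","pics/t14.png")
x0,y0=195,90;a=cv2.resize(c["bgr"][y0:y0+75,x0:x0+100],None,fx=8,fy=8,interpolation=cv2.INTER_CUBIC);a=cv2.LUT(a,(255*(np.arange(256)/255)**.5).astype(np.uint8));cv2.imwrite("pics/g14.png",a)
for q in(p+[0,0,.033],p+[0,0,-.019],[.4868,.3395,.042],p+[0,0,.033-.02]):print(((proj(c,q)[0]-[x0,y0])*8).round())
E
```

```text
time: 35.4
position: [0.4719, 0.133, 0.099]
tool_rot: [0.31, -3.126, -0.0]
ft_force: [0.1, -0.7, -0.7]
grip_width: 0.314
time: 36.4
position: [0.4875, 0.3387, 0.0795]
tool_rot: [0.305, -3.126, 0.001]
ft_force: [0.5, -1.0, 0.4]
grip_width: 0.314
[0.48753047 0.3386647  0.07945845] jaw 101.14694246482651 [-0.77  0.28  0.14  1.74 -0.04  1.13  1.15] 0.3139644287562373 36.4 [-0. -0. -1.]
[360. 281.]
[375. 378.]
[377. 411.]
[366. 319.]
```

View pics/g14.png

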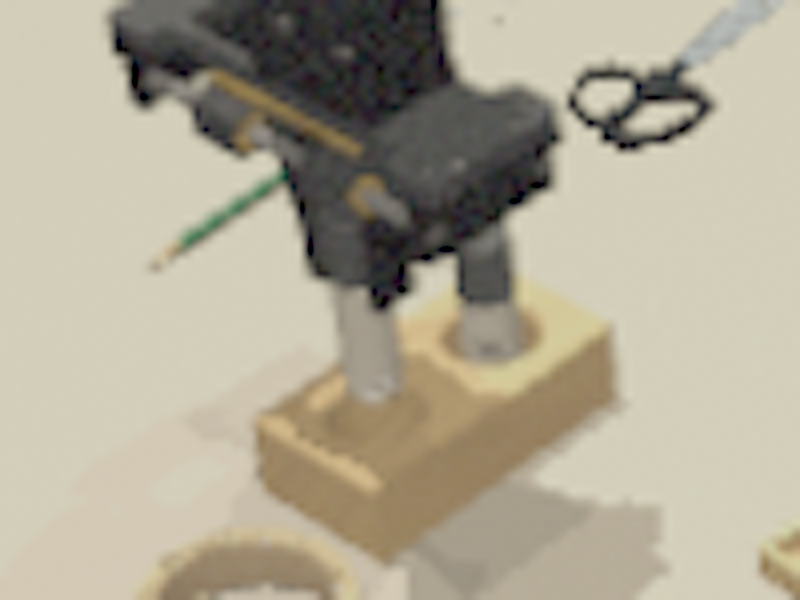

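Picture 16, my last: the stick hangs upright with its foot at (373,390), over the well at (377,411), as predicted for this height. I'll lower it in two stages while watching the force.

```bash
python3 -m jog '[[-1,1,-8,0],[-1,1,-14,0],[-1,1,-18,0],[-1,1,-22,0],[-1,1,-26,0],[-1,1,-30,0],[-1,1,-30,0],[-1,1,-30,0]]'
```

```text
time: 37.5
position: [0.4862, 0.3405, 0.0491]
tool_rot: [0.307, -3.126, 0.0]
ft_force: [-0.4, -0.9, -0.4]
grip_width: 0.319
```

```bash
python3 -m jog '[[0,0,-6,0],[0,0,-12,0],[0,0,-17,0],[0,0,-20,0],[0,0,-22,0],[0,0,-23,0],[0,0,-24,0],[0,0,-24,0]]'
python3 -m jog '[[0,0,0,0],[0,0,0,0],[0,0,0,0],[0,0,0,0],[0,0,0,0],[0,0,0,0],[0,0,15,0],[0,0,40,0]]' 0.2 15
python3 -m jog '[[0,0,50,0],[0,0,110,0],[10,-60,130,0],[20,-120,130,0],[20,-180,130,0],[20,-200,130,0],[20,-200,130,0],[20,-200,130,0]]'
python3 - <<'E'
from m import *
t=snap("top","pics/t15.png");c=snap("scene","pics/s15.png")
def show(d,box,thr,z,n):
    v=cv2.cvtColor(d["bgr"],cv2.COLOR_BGR2HSV)[...,2];m=(v<thr).astype(np.uint8)*255
    for b in blobs(m,box,12):
        mm=cv2.moments(b);u=(mm["m10"]/mm["m00"],mm["m01"]/mm["m00"]);print(n,cv2.contourArea(b),cv2.boundingRect(b),np.round(u,1),ray(d,u,z)[0].round(4))
show(c,(215,80,285,160),60,.08,"cap scene");show(t,(180,155,230,215),40,.085,"cap top")
print("pred fixed/new cap scene",proj(c,[[.5575,.3534,.084],[.4868,.3395,.079]]).round(1))
print("glue gone?",t["bgr"][237,418],"eraser px",t["bgr"][:1,:1].shape)
hsv=cv2.cvtColor(t["bgr"],cv2.COLOR_BGR2HSV);H,S,V=cv2.split(hsv)
g=((H>45)&(H<95)&(S>40)&(V>25)&(V<100)).astype(np.uint8)*255
for b in blobs(g,(250,125,365,260),8):print("green",rect(t,[b],.016))
dark=(V<45).astype(np.uint8)*255
for bx in((322,128,404,184),(408,155,470,215)):
    for b in blobs(dark,bx,20):print("dark",rect(t,[b],.031))
print(get_state()["position"])
E
```

```text
time: 38.5
position: [0.4861, 0.3405, 0.025]
tool_rot: [0.307, -3.126, 0.0]
ft_force: [0.2, 0.4, -0.4]
grip_width: 0.322
time: 39.5
position: [0.4856, 0.3402, 0.0655]
tool_rot: [0.307, -3.125, 0.002]
ft_force: [0.3, 0.1, -0.5]
grip_width: 0.6
time: 40.5
position: [0.5058, 0.1431, 0.1953]
tool_rot: [0.312, -3.126, -0.001]
ft_force: [-1.2, 0.2, 0.5]
grip_width: 0.598
cap scene 1057.0 (242, 80, 43, 49) [267.3  95.1] [0.6887 0.4688 0.08  ]
cap scene 82.5 (215, 80, 28, 9) [225.2  83.7] [0.6058 0.6365 0.08  ]
cap scene 44.0 (237, 129, 7, 10) [240. 134.] [0.4808 0.3355 0.08  ]
cap scene 42.0 (252, 118, 7, 10) [254.9 123.4] [0.5538 0.3528 0.08  ]
cap top 35.5 (223, 155, 7, 27) [227.4 164.5] [0.5823 0.2604 0.085 ]
pred fixed/new cap scene [[255.6 122. ]
 [240.9 133. ]]
glue gone? [104 125 121] eraser px (1, 1, 3)
green (array([352.2, -61.8]), array([28.1, 43.8]), 12.2)
green (array([635.2, 148.3]), array([20.4, 29.8]), 100.6)
green (array([643.9,  69.4]), array([19.6, 30.3]), 169.7)
dark (array([575.5, -73.7]), array([15.4, 45.6]), 7.1)
dark (array([ 592.6, -199.6]), array([14.6, 45.3]), 10.0)
dark (array([ 577.8, -132.9]), array([15.1, 46.9]), 10.1)
dark (array([ 539.8, -385.3]), array([  8.2, 129.9]), 3.0)
dark (array([ 542. , -320.8]), array([  8.2, 130.2]), 4.1)
[0.50570508 0.14299572 0.19491064]
```

In the scene view the new cap matches the fixed one: same blob size, spaced (73,17) mm against (71,14) expected. I'll move the arm clear for one top-view check before handing in.

```bash
python3 -m jog '[[0,-50,0,0],[0,-100,0,0],[0,-150,0,0],[0,-200,0,0],[0,-200,0,0],[0,-200,0,0],[0,-200,0,0],[0,-200,0,0]]'
python3 - <<'E'
from m import *
t=snap("top","pics/t16.png");c=snap("scene","pics/s16.png")
for d,bx,th,z in((t,(180,155,230,215),40,.097),(c,(215,105,270,160),60,.08)):
    v=cv2.cvtColor(d["bgr"],cv2.COLOR_BGR2HSV)[...,2]
    for b in blobs((v<th).astype(np.uint8)*255,bx,12):
        print(cv2.contourArea(b),cv2.boundingRect(b),ray(d,np.array(cv2.boundingRect(b)[:2])+np.array(cv2.boundingRect(b)[2:])/2,z)[0].round(3))
s=get_state();print(s["position"],s["ft_force"],s["time"]);print(close_job())
E
```

```text
time: 41.6
position: [0.5062, -0.058, 0.1949]
tool_rot: [0.311, -3.125, 0.0]
ft_force: [0.7, -0.7, -0.6]
grip_width: 0.596
128.0 (189, 168, 18, 13) [0.552 0.339 0.097]
120.0 (194, 192, 17, 14) [0.483 0.325 0.097]
76.0 (211, 161, 11, 48) [0.523 0.286 0.097]
40.0 (237, 130, 7, 9) [0.481 0.332 0.08 ]
38.0 (252, 120, 7, 8) [0.553 0.349 0.08 ]
[ 0.50612085 -0.05862369  0.19493531] [-0.37867512  0.28313155  0.37240091] 41.7
the job is handed in; nothing more can be done
None
```

The pen, marker, glue stick and eraser are all where you asked. I handed the job in at 41.7 s of the 112 s allowed, with no force limit reached. No verdict came back, so this rests on my own checks.

| Item | Last check |
|---|---|
| Eraser | Flat in the empty bay. Its green sleeve is at (644, 69) mm; the bay centre is about (637, 73). |
| Pen | In the free pen-rack groove at (540, -385) mm, parallel to the fixed pen and 65 mm from it. |
| New marker | In the groove the pen left, across both rails and in line with its neighbours, 61 mm from the nearest one. |
| Stored markers | Shifted about 1.5 mm or less between the before and after pictures. |
| Glue stick | Upright in the empty well. Its cap looks the same size as the fixed stick's in both views. The spacing between them is within about 4 mm of nominal. |

**Wrong height reading:** the reported tool height was about 33 mm below the fingertips' true height. Because of that, two grasps at the eraser closed on nothing. I found the table by touch (about 38 N), corrected for the offset, and confirmed it in the pictures.

**Pen held off-centre:** it sat about 8 mm off along its length in the grip, so I corrected for that before laying it down.

**Weaker checks:** I used all 16 picture views before placing the glue stick. That placement, the final position of the marker and the closing checks rest on image measurements, not on a picture I looked at.

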